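Seat the screened box's lid and hold a field probe in its guide bush

ROBOT

A 6-joint arm with a two-finger parallel gripper is mounted at the origin on the work surface. World frame = base frame: x ahead of the robot, y to its left, z up, the work surface at z = 0. Lengths are in mm, angles in rad, forces in N, time in s.
With the tool pointing down it reaches from about 300 to 775 mm from the base axis. Payload 14.6 kg.
Tool frame: the origin (TCP) lies midway between the tips of the shut fingers; the grasp point (between the pads) lies 19 mm behind it (manip.hold_point_z is the distance from the TCP to the grasp point, in mm); z points along the fingers, y is the direction in which the jaws open and shut (so a half turn about z gives the same grasp; the last joint's range is limited). The gripper opens to 94 mm and grips with 3 to 60 N. Pads are 16 mm wide; open, the fingers measure 119 mm over their backs; the gripper's body (75 mm by 177 mm) begins 78 mm behind the grasp point.
Start: joints at [1.172, 0.3, 1.521, -0, 1.321, -0.067], TCP at [179.157, 519.992, 205.446] pointing down, gripper open.
Joint ranges: [-3.03, 3.03], [-0.79, 2.21], [0.23, 2.52], [-1.04, 4.18], [0, 3.07], [-2.55, 2.55]. Speed limits (rad/s): [2.22, 2.22, 2.57, 3.14, 3.14, 3.14].

INTERFACE

Orientations are given as [roll, pitch, yaw] about the fixed x, y, z axes, in that order (R = Rz(yaw) Ry(pitch) Rx(roll)).
In Python, from cell import manip gives the robot as it stands.
- The arm moves only by the shell command python3 -m crank 'ROWS' [OPENING] [FORCE]. ROWS is JSON, a list of rows, each an object with "offset": the shift along the world's x, y, z in m, a list of three; "spin": the turn about the world's z in degrees. In form: [{"offset": [dx, dy, dz], "spin": spin}, ...]. A call has exactly 8 rows; each row is the pose to reach, as a shift and turn from the pose measured when the call began; what a row does not reach only later rows make up. A row lasts 1/12 s, in which the tool goes at most 41.7 mm and 7.16 degrees, less where a joint would pass 70% of its speed; a pose out of reach is approached as far as the arm can. A call with a gripper value outside its range is refused whole. OPENING is the opening, from 0 (shut) to 1 (fully open), set as the call begins (- or left out, the last holds). The fingers move at their own pace and stop on an object; FORCE is the grip in N (left out, the last holds). Time passes only in rows, so rows that repeat a pose let the fingers close, or fill a call up. It gives the time, the measured TCP pose, the force and the opening at its end, in the units of the state.
- manip.read_state(): the state, without advancing time (a new reading comes with each control period).
- manip.camera(name): name is "scene" or "top"; returns a dict with "pixels" (400x640x3 uint8, red, green, blue), "fx", "fy", "cx", "cy" (pixels), "extrinsics" (4x4, takes a point from world to camera coordinates). Camera axes: x right, y down, z forward; pixel columns grow to the right and rows downward; lengths in mm; the calibration is good to about 2 mm. A picture is of the moment at which its call begins. There is no depth.
- manip.sign_off(): hands the job in, once; it reports no verdict.
Trained networks look in a picture, given as the dict that the camera call returned (one of the last four; its "shot" number tells which), for a name from the list of things; names that differ only in an ending like _2 or _b are one class to them, and where a whole thing is asked for, a point or a joint stands for the part that bears it (a point fixed in the world has none). Each returns a list of dicts, best first, with "conf" (0 to 1); they miss things now and then, are a little off and sometimes report something else, mostly with a low value. They report only what shows in the picture. A call takes as long as a camera call. They do not tell look-alikes from the thing itself.
- manip.search_frame(picture, name): "location" ([x, y, z] in mm, in world coordinates, good to about 4 mm: the middle of the surface that is visible of it).
- manip.masks_of(picture, name): "mask" (400x640 bool, what is visible of it).
The state is a dict: "clock": time; "joints": joint angles; "qd": joint speeds; "effort": joint torques, N m; "eef_pos": TCP position; "eef_rot": TCP orientation; "wrist_force": force on the tool from outside, world axes, zero at the start; "moment": the same for the moment, N m; "finger_gap": finger opening in mm.
Only numpy, scipy, OpenCV 4.12 (cv2) and the standard library are available. Lean on these libraries where they do the work, as an engineer would, in place of code of your own. Each camera call takes 0.05 s, during which the arm holds its last target. There are 200 camera calls.

TASK

First push the standing-proud lid of the screened test box down with the empty gripper until it is fully home all round. Then take the square-handled probe out of the stand and lower its rod upright into the guide bush on the lid, never letting the probe touch the box, lid or bore, until the underside of its handle is about 15 mm above the bush; finish while still gripping it there, motionless and with the rod centred in the bore to within 3 mm. Leave the round-handled probe and everything else on the bench where it is.

Things in the scene. Friction and masses are not known exactly. Their poses are not given: they have to be found in the camera images.
- screen_box: Fixed aluminium box, 100 (its x) by 140 (its y) by 80 mm high, walls 4 mm, open top covered by the lid. Origin at the centre of its underside on the bench, z up. It may stand left or right of the robot's centre line and be turned.
- lid (a joint): How far (m) the lid has been pushed down: 0 to 0.003 at the start (standing 9 to 6 mm proud of the rim), 0.009 fully home on the rim, where it stops hard. It slides straight down without tilting, wherever it is pressed, against about 8 N of steady friction and stays where it is left.
- press_pad (a point): Top centre of the grey plastic press pad on the lid, a disc 30 mm across standing 3 mm above the lid's flat top, at x 0, y -37 mm of the box. Moves down with the lid; 91 mm above the bench when home. The lid is a plate 104 by 144 by 8 mm, its top 88 mm above the bench when home.
- bore (a point): Centre of the mouth (top) of the guide bush on the lid, at x 0, y +30 mm of the box, z up the bore. Steel ring 32 mm outside, standing 12 mm above the lid's flat top; bore 20 mm across, 20 mm long, opening into the box, whose contents (below 20 mm) the probe cannot reach. Moves down with the lid; mouth 100 mm above the bench when home.
- stand: Fixed grey plastic probe stand, 60 (its x) by 170 (its y) by 95 mm high; its 12 mm top plate has two 14 mm holes at y -42 and +42 mm, each with a probe hanging in it by its handle. Origin at the centre of its underside, z up.
- probe: The probe to use, 50 to 100 g: black square handle 28 by 28 by 60 mm (sides along its x and y), a small brass stub on top, and under it a steel rod 8 mm thick, 80 mm long. Origin at the centre of the handle's underside, on the rod's axis, z up. It hangs upright in either hole of the stand, underside on the stand's top 95 mm above the bench, and lifts straight out.
- probe_tip (a point): Lower end of that probe's rod, 80 mm under the handle's underside.
- round_probe: The other probe, not to be used: fatter, shorter round black handle 36 mm across, 40 mm high, on a like rod, in the stand's other hole. Origin at the centre of the handle's underside.
- screwdriver: Bystander: screwdriver 170 mm long lying along its x. Origin under its middle.
- mug: Bystander: white mug 76 mm across, 90 mm high. Origin at the centre of its underside.
- solder_reel: Bystander: metal reel 52 mm across, 45 mm high, standing on its flange. Origin at the centre of its underside.
- parts_case: Bystander: flat white case 75 by 130 by 24 mm. Origin at the centre of its underside.
- multimeter: Bystander: yellow multimeter 170 by 85 by 45 mm lying on its back. Origin at the centre of its underside.
- flux_bottle: Bystander: white bottle 44 mm across, 100 mm high. Origin at the centre of its underside.
- pliers: Bystander: pliers 155 mm long lying flat, 14 mm thick. Origin under the pivot.
Things that resemble listed ones, but are neither listed nor needed, are in the scene too. Leave any orange or turquoise look-alike of the screen_box alone. Leave any blue or green look-alike of the probe alone.

How it is judged:
By the outcome, as a careful person would: the job done as asked, in the order asked, and still so for the second after the job is handed in, while the arm keeps its last pose, push and grip.
It also fails if it takes over 58 s, if anything falls off the work surface, if the arm or the gripper's body presses on something with over 40 N, if the wrist force passes 120 N, or if a joint passes its speed limit or range.

## Working session

There is one attempt and no reset: what is moved stays moved. The work goes in short steps, Python scripts to look and compute and a shell command to move; the robot and the scene stay as the last step left them, time stands still between calls to the robot, and variables do not carry over. Pictures are saved under pics/ and viewed, about 8 in all and at most 12, crops included, and the job is handed in when it is done.

```bash
ls; mkdir -p pics; cat > h.py <<'E'
import numpy as np, cv2
from cell import manip
def snap(cam,fn=None):
    p=manip.camera(cam)
    if fn: cv2.imwrite('pics/'+fn,p['pixels'][:,:,::-1])
    return p
def proj(p,X):
    E=np.array(p['extrinsics']); c=E[:3,:3]@np.array(X,float)+E[:3,3]
    return np.array([p['fx']*c[0]/c[2]+p['cx'],p['fy']*c[1]/c[2]+p['cy']])
def back(p,uv,z):
    E=np.array(p['extrinsics']);R=E[:3,:3];o=-R.T@E[:3,3]
    d=R.T@np.array([(uv[0]-p['cx'])/p['fx'],(uv[1]-p['cy'])/p['fy'],1]);return o+d*(z-o[2])/d[2]
E
python3 - <<'E'
from h import *
for c in('scene','top'):
    p=snap(c,c+'0.png'); R=np.array(p['extrinsics']);print(c,p['fx'],(-R[:3,:3].T@R[:3,3]).round())
    for n in['screen_box','press_pad','bore','stand','probe','round_probe','mug','flux_bottle','solder_reel','multimeter','parts_case','pliers','screwdriver']:
        print(n,[(round(d['conf'],2),np.round(d['location']).tolist(),proj(p,d['location']).round().tolist()) for d in manip.search_frame(p,n)[:4]])
print(manip.read_state())
E
```

```text
pics
scene 403.16288383663505 [1333.   93.  797.]
screen_box [(0.9, [576.0, -157.0, 78.0], [266.0, 215.0]), (0.74, [531.0, -384.0, 74.0], [191.0, 197.0]), (0.7, [297.0, -401.0, 67.0], [215.0, 153.0])]
press_pad [(0.92, [498.0, -397.0, 96.0], [190.0, 183.0]), (0.81, [547.0, -164.0, 96.0], [266.0, 203.0]), (0.74, [260.0, -415.0, 95.0], [213.0, 139.0])]
bore [(0.8, [545.0, -162.0, 99.0], [267.0, 202.0]), (0.77, [261.0, -411.0, 96.0], [214.0, 139.0]), (0.67, [501.0, -399.0, 96.0], [188.0, 184.0]), (0.34, [581.0, -161.0, 76.0], [264.0, 217.0])]
stand [(0.89, [606.0, 204.0, 41.0], [403.0, 249.0]), (0.38, [551.0, -167.0, 101.0], [264.0, 202.0])]
probe [(0.6, [513.0, 123.0, 121.0], [375.0, 198.0]), (0.58, [502.0, 225.0, 116.0], [415.0, 201.0])]
round_probe [(0.8, [611.0, 239.0, 124.0], [423.0, 228.0]), (0.68, [607.0, 199.0, 42.0], [401.0, 248.0])]
mug [(0.96, [799.0, 8.0, 59.0], [315.0, 297.0])]
flux_bottle []
solder_reel [(0.82, [379.0, 208.0, 40.0], [403.0, 193.0])]
multimeter [(0.82, [760.0, -221.0, 35.0], [222.0, 278.0])]
parts_case [(0.6, [366.0, -202.0, 27.0], [270.0, 181.0])]
pliers [
[... 1299 characters left out ...]
er [(0.78, [504.0, 12.0, 24.0], [318.0, 204.0])]
{'clock': 1.4, 'joints': array([ 1.17239030e+00,  2.99901258e-01,  1.52099956e+00,  2.73470873e-05,
        1.32065916e+00, -6.66136149e-02]), 'qd': array([-0.00182671,  0.0002658 ,  0.00067675, -0.00122919,  0.00141757,
        0.00104475]), 'effort': array([-2.54037204e-04, -5.31657135e+01, -3.52918696e+01,  7.08705070e-02,
        2.12753535e-02, -2.66395580e-05]), 'eef_pos': array([179.15980268, 520.0036885 , 205.44507846]), 'eef_rot': array([ 3.14155828e+00, -2.42620380e-05,  2.80979347e+00]), 'wrist_force': array([0.5158609 , 0.74529484, 0.08233325]), 'moment': array([0.05883075, 0.00111393, 0.01389062]), 'finger_gap': 94.31781263284986}
```

```bash
sleep 1; ls pics
```

```text
scene0.png
top0.png
```

```bash
python3 - <<'E'
import cv2,numpy as np
a=cv2.imread('pics/top0.png')[80:330,130:530]; cv2.imwrite('pics/topc.png',cv2.resize(a,None,fx=2,fy=2,interpolation=3)[:600])
a=cv2.imread('pics/scene0.png')[110:350,150:500]; cv2.imwrite('pics/scenec.png',cv2.resize(a,None,fx=2.25,fy=2.25,interpolation=3))
E
```

```text
(no output)
```

View pics/topc.png

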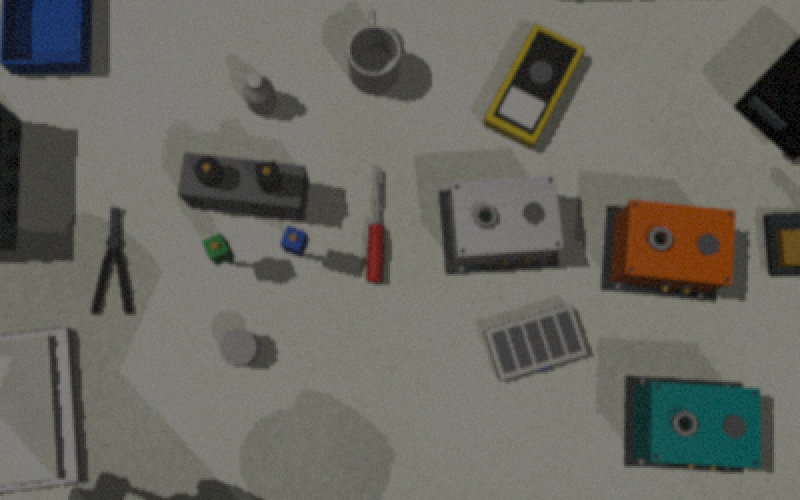

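View pics/scenec.png

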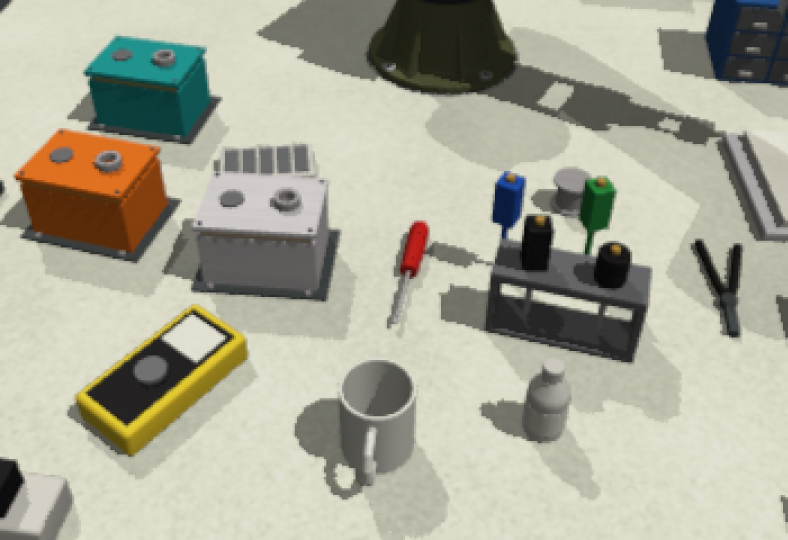

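Top crop: the grey box has its bush at about full px (372,187) and its pad at (397,186). The black square-handled probe is at (263,165), and the round one at (234,164). Possible mix-ups: orange box (466,205), turquoise box (476,292), blue probe (276,199), green probe (237,203) and the round probe. I choose the grey box and the black square probe in the stand, and will check that with a close crop.

```bash
python3 - <<'E'
import cv2,numpy as np
t=cv2.imread('pics/top0.png');s=cv2.imread('pics/scene0.png')
f=lambda im,x,y,w,h:cv2.convertScaleAbs(cv2.resize(im[y:y+h,x:x+w],(400,300),interpolation=cv2.INTER_CUBIC),alpha=1.3)
# scale 5: 80x60 windows
a=np.vstack([np.hstack([f(t,345,160,80,60),f(s,230,180,80,60)]),np.hstack([f(t,215,145,80,60),f(s,365,195,80,60)])])
cv2.imwrite('pics/close.png',a)
E
```

```text
(no output)
```

View pics/close.png

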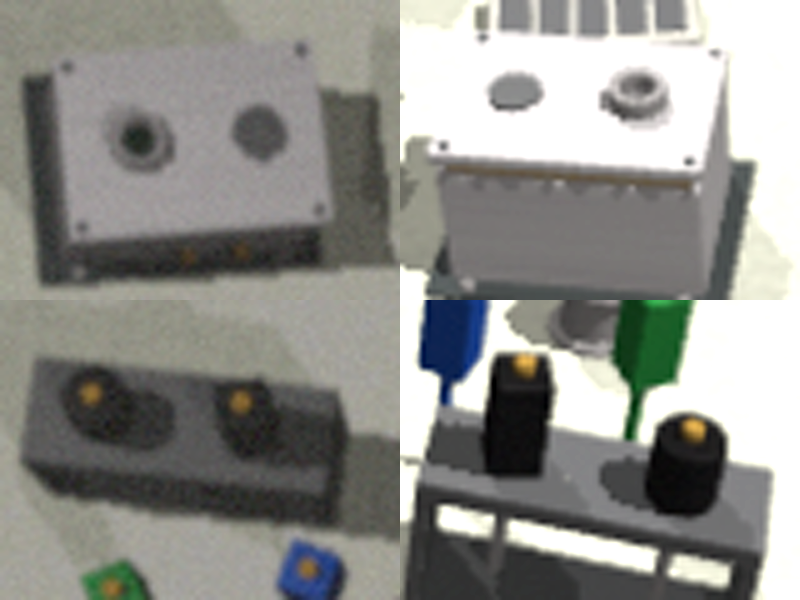

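```bash
python3 - <<'E'
from h import *
t=snap('top');s=snap('scene')
for n,a,b,z in[('bore',(372.2,186.6),(276.8,197.0),107),('pad',(396.6,186.0),(252.6,198.0),98.5),('stub',(262.8,165),(389.8,207.4),158),('rstub',(232.9,163.2),(423.2,221),138)]:
    print(n,back(t,a,z).round(1),back(s,b,z).round(1))
m=[d for d in manip.masks_of(t,'stand')][0]['mask']; print(cv2.minAreaRect(np.argwhere(m)[:,::-1].astype(np.float32)))
print(manip.read_state()['clock'])
E
```

```text
bore [ 535.8 -137.2  107. ] [ 531.5 -137.7  107. ]
pad [ 537.5 -205.1   98.5] [ 535.7 -203.8   98.5]
stub [591.1 154.7 158. ] [587.1 156.7 158. ]
rstub [603.2 237.3 138. ] [601.3 238.5 138. ]
((252.11524963378906, 172.80921936035156), (63.27783966064453, 28.30955696105957), 4.573921203613281)
1.55
```

Both cameras agree to 4 mm: bore about (533,-137), pad about (536,-204), probe about (589,155), with the stand's yaw about -8°. The close crop confirms the grey box and the black square probe. Moving to the pad with the gripper shut and the jaws turned towards world x.

```bash
python3 -m crank '[{"offset":[0.015,-0.030,0.018],"spin":-7},{"offset":[0.030,-0.060,0.036],"spin":-14},{"offset":[0.045,-0.090,0.054],"spin":-21},{"offset":[0.060,-0.120,0.072],"spin":-28},{"offset":[0.076,-0.154,0.085],"spin":-35},{"offset":[0.092,-0.188,0.095],"spin":-42},{"offset":[0.109,-0.222,0.1],"spin":-49},{"offset":[0.126,-0.256,0.1],"spin":-56}]' 0
python3 -m crank '[{"offset":[0.017,-0.035,0],"spin":-5},{"offset":[0.034,-0.070,0],"spin":-10},{"offset":[0.051,-0.105,0],"spin":-15},{"offset":[0.068,-0.140,0],"spin":-20},{"offset":[0.085,-0.175,0],"spin":-22},{"offset":[0.102,-0.210,0],"spin":-22},{"offset":[0.119,-0.245,0],"spin":-22},{"offset":[0.136,-0.280,0],"spin":-22}]'
```

```text
clock: 2.22
eef_pos: [305.7, 262.5, 306.8]
eef_rot: [3.139, -0.001, 1.827]
wrist_force: [0.8, 0.5, 0.9]
finger_gap: 43.8
clock: 2.88
eef_pos: [442.0, -19.5, 307.0]
eef_rot: [3.139, -0.001, 1.443]
wrist_force: [0.5, 1.1, -0.4]
finger_gap: 0.4
```

```bash
python3 -m crank '[{"offset":[0.014,-0.027,0],"spin":0},{"offset":[0.030,-0.060,-0.005],"spin":0},{"offset":[0.046,-0.090,-0.02],"spin":0},{"offset":[0.062,-0.120,-0.045],"spin":0},{"offset":[0.077,-0.15,-0.07],"spin":0},{"offset":[0.088,-0.172,-0.1],"spin":0},{"offset":[0.0945,-0.185,-0.135],"spin":0},{"offset":[0.0945,-0.185,-0.162],"spin":0}]'
python3 - <<'E'
from h import *
t=snap('top','t1.png');s=snap('scene','s1.png')
f=lambda im,x,y,w,h:cv2.convertScaleAbs(cv2.resize(im['pixels'][y:y+h,x:x+w,::-1],(400,300),interpolation=cv2.INTER_CUBIC),alpha=1.3)
cv2.imwrite('pics/c1.png',np.hstack([f(t,345,160,80,60),f(s,225,170,80,60)]))
p=manip.read_state()['eef_pos'];print(p,proj(t,p),proj(s,p))
E
```

```text
clock: 3.55
eef_pos: [536.4, -206.7, 141.9]
eef_rot: [3.14, -0.001, 1.44]
wrist_force: [0.0, 0.3, -0.3]
finger_gap: 0.3
[ 534.62610305 -204.20248107  140.53733574] [398.85108046 183.86783629] [250.95291337 185.46173342]
```

View pics/c1.png

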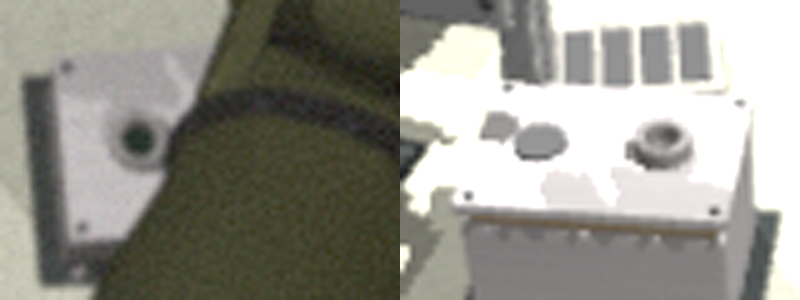

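The scene view shows the fingertip at (250,185), about where calibration predicts it, over the pad at (252,198). Pressing down next.

```bash
python3 -m crank '[{"offset":[0.001,0,-0.010],"spin":0},{"offset":[0.001,0,-0.020],"spin":0},{"offset":[0.001,0,-0.030],"spin":0},{"offset":[0.001,0,-0.034],"spin":0},{"offset":[0.001,0,-0.037],"spin":0},{"offset":[0.001,0,-0.039],"spin":0},{"offset":[0.001,0,-0.041],"spin":0},{"offset":[0.001,0,-0.042],"spin":0}]'
python3 -m crank '[{"offset":[0,0,-0.001],"spin":0},{"offset":[0,0,-0.002],"spin":0},{"offset":[0,0,-0.003],"spin":0},{"offset":[0,0,-0.004],"spin":0},{"offset":[0,0,-0.005],"spin":0},{"offset":[0,0,-0.0055],"spin":0},{"offset":[0,0,-0.006],"spin":0},{"offset":[0,0,-0.006],"spin":0}]'
```

```text
clock: 4.32
eef_pos: [535.9, -204.3, 99.2]
eef_rot: [-3.138, -0.003, 1.442]
wrist_force: [-2.7, 2.3, 6.9]
finger_gap: 0.3
clock: 4.98
eef_pos: [536.0, -204.3, 94.0]
eef_rot: [-3.138, -0.003, 1.442]
wrist_force: [-3.5, 1.1, 4.9]
finger_gap: 0.6
```

```bash
python3 -m crank '[{"offset":[0,0,-0.0005],"spin":0},{"offset":[0,0,-0.001],"spin":0},{"offset":[0,0,-0.0015],"spin":0},{"offset":[0,0,-0.002],"spin":0},{"offset":[0,0,-0.0025],"spin":0},{"offset":[0,0,-0.003],"spin":0},{"offset":[0,0,-0.003],"spin":0},{"offset":[0,0,-0.003],"spin":0}]'
python3 -m crank '[{"offset":[0,0,-0.0005],"spin":0},{"offset":[0,0,-0.001],"spin":0},{"offset":[0,0,-0.001],"spin":0},{"offset":[0,0,-0.001],"spin":0},{"offset":[0,0,-0.001],"spin":0},{"offset":[0,0,-0.001],"spin":0},{"offset":[0,0,-0.001],"spin":0},{"offset":[0,0,-0.001],"spin":0}]'
```

```text
clock: 5.65
eef_pos: [536.2, -204.4, 91.5]
eef_rot: [-3.139, -0.003, 1.442]
wrist_force: [-1.9, 1.4, 6.2]
finger_gap: 0.3
clock: 6.32
eef_pos: [536.2, -204.4, 91.2]
eef_rot: [-3.14, -0.003, 1.442]
wrist_force: [-3.4, 2.1, 8.5]
finger_gap: 0.9
```

```bash
python3 -m crank '[{"offset":[0,0,-0.0005],"spin":0},{"offset":[0,0,-0.001],"spin":0},{"offset":[0,0,-0.0015],"spin":0},{"offset":[0,0,-0.002],"spin":0},{"offset":[0,0,-0.002],"spin":0},{"offset":[0,0,-0.0025],"spin":0},{"offset":[0,0,-0.0025],"spin":0},{"offset":[0,0,-0.0025],"spin":0}]'
```

```text
clock: 6.98
eef_pos: [536.4, -204.4, 91.0]
eef_rot: [-3.141, -0.002, 1.442]
wrist_force: [-11.6, 4.7, 24.9]
finger_gap: 0.5
```

Hard stop at z = 91.0 with 25 N, so the lid is home. Now over to the probe.

```bash
python3 -m crank '[{"offset":[0,0,0.02],"spin":0},{"offset":[0,0,0.055],"spin":0},{"offset":[0,0.01,0.09],"spin":0},{"offset":[0.003,0.025,0.12],"spin":0},{"offset":[0.008,0.055,0.14],"spin":0},{"offset":[0.013,0.09,0.15],"spin":0},{"offset":[0.018,0.125,0.155],"spin":0},{"offset":[0.023,0.16,0.155],"spin":0}]' 0.6 30
python3 -m crank '[{"offset":[0.005,0.035,0],"spin":0},{"offset":[0.01,0.07,0],"spin":0},{"offset":[0.015,0.105,0],"spin":0},{"offset":[0.02,0.140,0],"spin":0},{"offset":[0.025,0.17,0],"spin":0},{"offset":[0.028,0.19,0],"spin":0},{"offset":[0.03,0.2,0],"spin":0},{"offset":[0.03,0.2,0],"spin":0}]'
python3 - <<'E'
from h import *
t=snap('top','t2.png');s=snap('scene','s2.png')
f=lambda im,x,y,w,h:cv2.convertScaleAbs(cv2.resize(im['pixels'][y:y+h,x:x+w,::-1],(400,500),interpolation=cv2.INTER_CUBIC),alpha=1.3)
cv2.imwrite('pics/c2.png',np.hstack([f(t,225,130,80,100),f(s,350,150,80,100)]))
p=manip.read_state()['eef_pos'];print(p,proj(t,p),proj(s,p),manip.read_state()['joints'])
a=s['pixels'][175:235,225:305,::-1];cv2.imwrite('pics/lid2.png',cv2.resize(a,(640,480),interpolation=cv2.INTER_CUBIC))
E
```

```text
clock: 7.65
eef_pos: [559.8, -43.0, 247.7]
eef_rot: [3.14, -0.002, 1.441]
wrist_force: [0.1, -0.1, 0.1]
finger_gap: 50.2
clock: 8.32
eef_pos: [589.8, 158.5, 247.3]
eef_rot: [3.14, -0.002, 1.443]
wrist_force: [-0.3, -0.3, 0.0]
finger_gap: 56.6
[589.80062193 156.1834465  247.52953222] [258.0149712  156.56564982] [394.17051775 178.41448784] [1.98312850e-01 4.08835691e-01 1.27763492e+00 1.19968968e-03
 1.45295903e+00 3.27655736e-01]
```

View pics/c2.png

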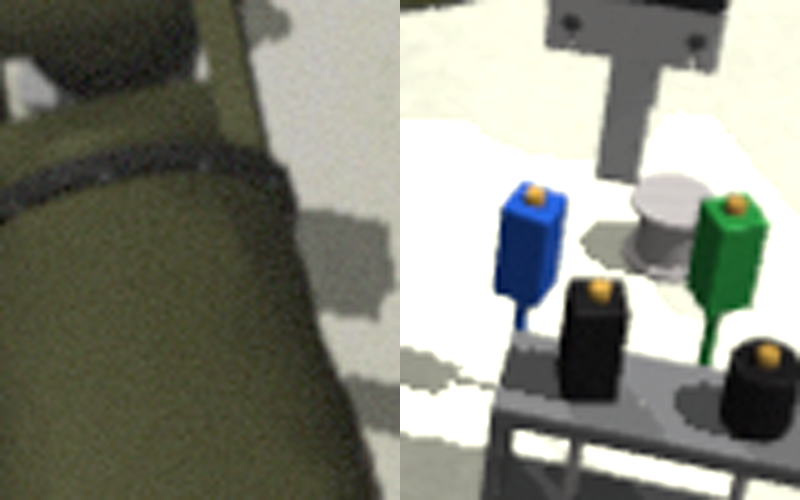

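View pics/lid2.png

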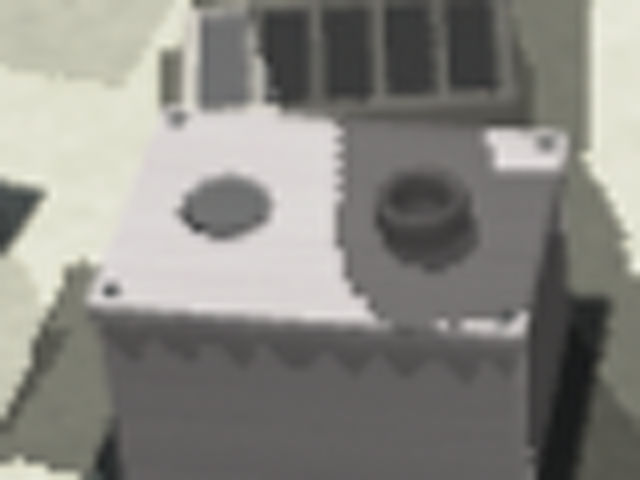

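The brown gap under the lid rim is gone all round, so the lid is home. The front finger at crop (618,178) lines up above the black square probe, whose stub is at crop (600,290), full (390,207). Descending to grip.

```bash
python3 -m crank '[{"offset":[0,0,-0.02],"spin":0},{"offset":[0,0,-0.04],"spin":0},{"offset":[0,0,-0.06],"spin":0},{"offset":[0,0,-0.08],"spin":0},{"offset":[0,0,-0.1],"spin":0},{"offset":[0,0,-0.12],"spin":0},{"offset":[0,0,-0.13],"spin":0},{"offset":[0,0,-0.136],"spin":0}]'
python3 - <<'E'
from h import *
s=snap('scene','s3.png')
cv2.imwrite('pics/c3.png',cv2.resize(s['pixels'][160:260,340:440,::-1],(600,600),interpolation=cv2.INTER_CUBIC))
print(manip.read_state()['eef_pos'],manip.read_state()['wrist_force'])
E
```

```text
clock: 9.08
eef_pos: [589.5, 154.8, 110.4]
eef_rot: [3.141, -0.001, 1.44]
wrist_force: [0.1, 0.3, 0.4]
finger_gap: 56.6
[589.45350797 155.07658485 110.16977525] [-0.44399608 -0.75127139 -0.88790231]
```

View pics/c3.png

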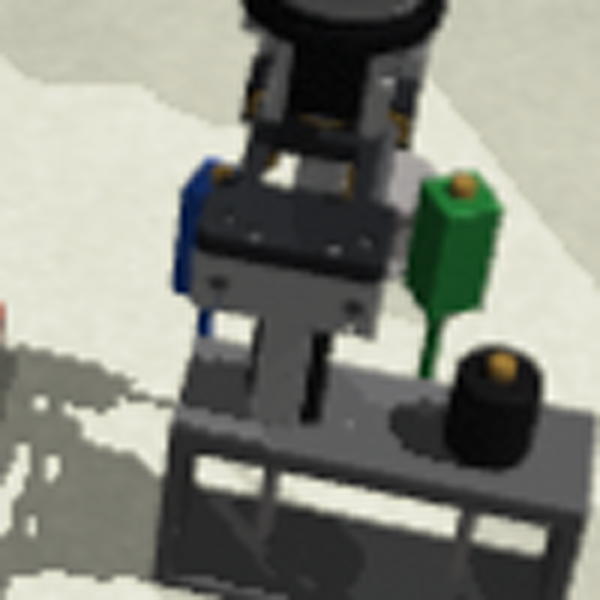

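The front finger at crop (282,380) is just in front of the black square handle at crop (252–330), which sits about 2–3 mm towards +y. Nudging over and closing.

```bash
python3 -m crank '[{"offset":[0,0.001,0],"spin":0},{"offset":[0,0.0025,0],"spin":0},{"offset":[0,0.0025,0],"spin":0},{"offset":[0,0.0025,0],"spin":0},{"offset":[0,0.0025,0],"spin":0},{"offset":[0,0.0025,0],"spin":0},{"offset":[0,0.0025,0],"spin":0},{"offset":[0,0.0025,0],"spin":0}]'
python3 -m crank '[{"offset":[0,0,0],"spin":0},{"offset":[0,0,0],"spin":0},{"offset":[0,0,0],"spin":0},{"offset":[0,0,0],"spin":0},{"offset":[0,0,0],"spin":0},{"offset":[0,0,0],"spin":0},{"offset":[0,0,0],"spin":0},{"offset":[0,0,0],"spin":0}]' 0 30
python3 -m crank '[{"offset":[0,0,0],"spin":0},{"offset":[0,0,0],"spin":0},{"offset":[0,0,0],"spin":0},{"offset":[0,0,0],"spin":0},{"offset":[0,0,0],"spin":0},{"offset":[0,0,0],"spin":0},{"offset":[0,0,0],"spin":0},{"offset":[0,0,0],"spin":0}]'
```

```text
clock: 9.8
eef_pos: [589.5, 157.6, 110.3]
eef_rot: [3.141, -0.001, 1.44]
wrist_force: [0.5, -0.5, -0.1]
finger_gap: 56.5
clock: 10.47
eef_pos: [589.5, 157.6, 110.2]
eef_rot: [3.142, -0.001, 1.44]
wrist_force: [0.5, 0.2, -0.3]
finger_gap: 30.2
clock: 11.13
eef_pos: [589.5, 157.6, 110.2]
eef_rot: [3.141, -0.001, 1.44]
wrist_force: [-0.0, 0.2, -0.0]
finger_gap: 29.8
```

```bash
python3 -m crank '[{"offset":[0,0,0.008],"spin":0},{"offset":[0,0,0.02],"spin":0},{"offset":[0,0,0.035],"spin":0},{"offset":[0,0,0.05],"spin":0},{"offset":[0,0,0.065],"spin":0},{"offset":[0,0,0.08],"spin":0},{"offset":[0,0,0.095],"spin":0},{"offset":[0,0,0.105],"spin":0}]'
python3 -m crank '[{"offset":[0,0,0.01],"spin":0},{"offset":[0,-0.005,0.02],"spin":0},{"offset":[0,-0.02,0.03],"spin":0},{"offset":[-0.003,-0.045,0.035],"spin":0},{"offset":[-0.008,-0.075,0.035],"spin":0},{"offset":[-0.013,-0.105,0.035],"spin":0},{"offset":[-0.018,-0.135,0.035],"spin":0},{"offset":[-0.02,-0.15,0.035],"spin":0}]'
python3 -m crank '[{"offset":[-0.003,-0.015,0],"spin":0},{"offset":[-0.008,-0.04,0],"spin":0},{"offset":[-0.013,-0.07,0],"spin":0},{"offset":[-0.018,-0.1,0],"spin":0},{"offset":[-0.026,-0.125,0],"spin":0},{"offset":[-0.034,-0.14,0],"spin":0},{"offset":[-0.035,-0.145,0],"spin":0},{"offset":[-0.035,-0.145,0],"spin":0}]'
python3 - <<'E'
from h import *
t=snap('top','t4.png');s=snap('scene','s4.png')
p=manip.read_state()['eef_pos'];print(p,manip.read_state()['finger_gap'])
for dz in(0,-16,-96): print(proj(s,p+[0,0,dz]))
a=cv2.resize(s['pixels'][110:230,220:320,::-1],(500,600),interpolation=cv2.INTER_CUBIC)
b=cv2.resize(t['pixels'][150:230,340:390,::-1],(300,480),interpolation=cv2.INTER_CUBIC);b=np.vstack([b,np.zeros((120,300,3),np.uint8)])
cv2.imwrite('pics/c4.png',np.hstack([a,b]))
E
```

```text
clock: 11.8
eef_pos: [589.8, 157.7, 218.1]
eef_rot: [3.139, -0.002, 1.44]
wrist_force: [0.1, -0.4, -0.8]
finger_gap: 30.1
clock: 12.47
eef_pos: [568.9, 3.8, 253.5]
eef_rot: [3.139, -0.001, 1.438]
wrist_force: [-0.3, -0.0, -0.5]
finger_gap: 30.4
clock: 13.13
eef_pos: [533.3, -142.8, 253.8]
eef_rot: [3.139, -0.001, 1.436]
wrist_force: [-0.4, -0.6, -1.6]
finger_gap: 30.2
[ 533.98328723 -141.04410087  253.65961703] 30.212308539943056
[271.50457696 151.24157493]
[271.95878463 156.70707514]
[274.09711776 182.43772848]
```

View pics/c4.png

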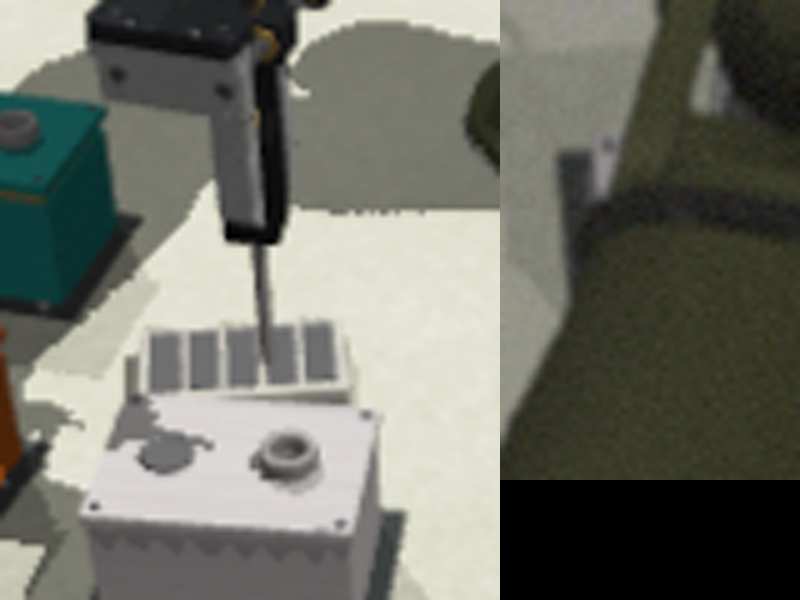

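Scene crop: the rod is upright with its tip at full px (272.6,183.2), the bush mouth centre is near (277.6,199.6), and the top view is blocked by the arm. I'll work out the offset relative to the same camera.

```bash
python3 - <<'E'
from h import *
s=snap('scene')
P=[manip.read_state()]
for i in range(4): snap('scene');P.append(manip.read_state())
print(np.array([np.r_[q['eef_pos'],q['eef_rot'][2]] for q in P]).round(2))
tip=back(s,(272.6,183.2),158.5);bore=back(s,(277.6,199.6),100);print(tip,bore,bore-tip)
# TCP via FK-free check; old top estimate with lid home uses first image
t=cv2.imread('pics/top0.png')
a=cv2.resize(t[172:202,357:397],(600,450),interpolation=cv2.INTER_CUBIC)
b=cv2.resize(s['pixels'][187:212,260:300,::-1],(600,375),interpolation=cv2.INTER_CUBIC)
cv2.imwrite('pics/bush.png',cv2.resize(np.vstack([a,b])[:, :],(436,600),interpolation=cv2.INTER_AREA))
E
```

```text
[[ 534.13 -140.64  253.6     1.44]
 [ 534.19 -140.44  253.55    1.44]
 [ 534.19 -140.42  253.53    1.44]
 [ 534.18 -140.44  253.49    1.44]
 [ 534.13 -140.54  253.49    1.44]]
[ 538.75423804 -143.791451    158.5       ] [ 533.60670623 -135.42768803  100.        ] [ -5.14753181   8.36376298 -58.5       ]
```

```bash
python3 -m crank '[{"offset":[-0.001,0.003,0],"spin":0},{"offset":[-0.003,0.006,-0.005],"spin":0},{"offset":[-0.003,0.0084,-0.012],"spin":0},{"offset":[-0.003,0.0084,-0.02],"spin":0},{"offset":[-0.003,0.0084,-0.028],"spin":0},{"offset":[-0.003,0.0084,-0.034],"spin":0},{"offset":[-0.003,0.0084,-0.038],"spin":0},{"offset":[-0.003,0.0084,-0.038],"spin":0}]'
python3 - <<'E'
from h import *
I=[snap('scene') for _ in range(6)];s=I[0]
m=np.mean([i['pixels'].astype(float) for i in I[2:]],0)[:,:,::-1]
np.save('m5.npy',m);p=manip.read_state()['eef_pos'];print(p)
print('tip pred',proj(s,p-[0,0,95.2]))
x0,y0=255,160
a=cv2.resize(np.clip(m*1.2,0,255).astype(np.uint8)[y0:y0+50,x0:x0+50],(600,600),interpolation=cv2.INTER_CUBIC)
cv2.imwrite('pics/c5.png',a)
E
```

```text
clock: 14.15
eef_pos: [530.8, -132.1, 214.3]
eef_rot: [3.141, -0.002, 1.439]
wrist_force: [0.0, -0.9, -0.1]
finger_gap: 30.1
[ 531.25457819 -132.21842792  215.83982916]
tip pred [278.5189194  193.19464742]
```

View pics/c5.png

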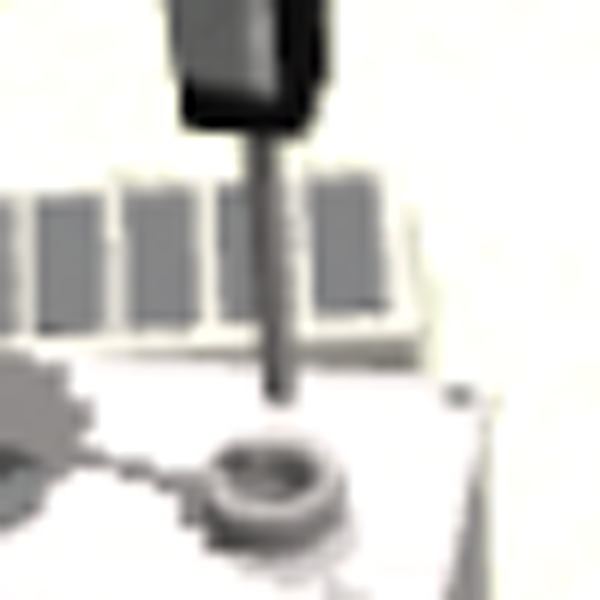

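```bash
python3 - <<'E'
from h import *
s=snap('scene');print(manip.read_state()['eef_pos'])
z=manip.read_state()['eef_pos'][2]-95.2
tip=back(s,(277.9,192.2),z);
b=back(s,(277.4,199.5),100);print(z,tip,b,b-tip)
for x in(tip,b):
  print((proj(s,x+[1,0,0])-proj(s,x)).round(2),(proj(s,x+[0,1,0])-proj(s,x)).round(2))
# analyze: grey rows
m=np.load('m5.npy').mean(2)
print(m[186:210,268:290].round().astype(int))
E
```

```text
[ 531.24760565 -132.20845457  215.77465299]
120.57465298580813 [ 527.3570387  -134.7960879   120.57465299] [ 533.28387873 -136.04922165  100.        ] [  5.92684002  -1.25313374 -20.57465299]
[-0.09  0.24] [0.37 0.04]
[-0.08  0.24] [0.37 0.04]
[[112 112 110 142 202 153 121 116  96  78 104 154 202 165 161 161 169 184
  172 200 213 208]
 [161 154 154 198 211 203 197 188 144  76 104 155 208 200 200 201 199 202
  196 199 197 191]
 [202 197 195 204 200 198 194 183 137  75  99 129 156 152 147 146 142 140
  138 136 136 149]
 [162 158 152 138 137 134 133 130 105  73  95 110 118 116 114 113 112 110
  111 110 111 133]
 [198 197 196 193 193 188 171 171 151  72  93 118 151 146 130 130 130 125
  110 109 110 130]
 [215 214 215 214 214 213 209 208 184  70  91 137 200 199 196 196 195 194
  191 191 191 192]
 [218 217 218 217 217 217 217 217 192  69  90 143 215 215 214 213 213 213
  212 212 212 211]
 [218 218 218 219 218 218 218 218 204 143 125 170 217 217 216 216 216 216
  215 215 215 215]
 [216 216 217 217 217 218 217 218 215 206 201 209 217 217 217 217 217 217
  217 217 217 217]
 [218 217 217 217 2
[... 676 characters left out ...]
7 157 144 125 116 140 197 217
  216 216 216 216]
 [218 199 119 111  77  70  93 103 114 115 118 119 111 104 108 141 191 218
  218 218 219 218]
 [218 214 201 183 102  62  64  72  79  84  90  95  98 110 141 170 189 216
  216 217 217 217]
 [214 215 215 196 108  72  67  71  76  82  88  96 111 141 172 178 190 217
  217 217 217 217]
 [215 215 215 210 195 183 157 151 127 118 132 140 161 167 175 183 207 214
  214 214 214 214]
 [216 216 217 217 217 216 202 176 170 168 170 171 176 176 185 208 214 214
  214 213 213 212]
 [217 216 216 216 216 216 214 206 206 199 177 177 186 200 181 197 217 217
  217 217 217 217]
 [216 217 216 216 216 217 217 217 217 215 207 207 210 207 178 180 188 196
  216 216 216 216]]
```

```bash
python3 - <<'E'
from h import *
s=snap('scene');m=np.load('m5.npy');p=manip.read_state()['eef_pos']
u=lambda q:((q-[255,160]+.5)*12-.5).round().tolist()
for yaw in(-16,-7.6,0,8):
  a=np.radians(yaw);c,d=np.cos(a),np.sin(a)
  print(yaw,[u(proj(s,[p[0]+14*(c*i-d*j),p[1]-2.6+14*(d*i+c*j),p[2]-15.2])) for i,j in((1,-1),(1,1),(-1,1))])
print('under',u(proj(s,p-[0,2.6,15.2])),'tip',u(proj(s,p-[0,2.6,95.2])))
g=m.mean(2);print(g[160:176,268:285].round().astype(int))
E
python3 - <<'E'
import cv2,numpy as np
m=np.load('m5.npy');a=cv2.resize(np.clip(m*3,0,255).astype(np.uint8)[130:180,250:300],(600,600),interpolation=cv2.INTER_NEAREST)
cv2.imwrite('pics/c6.png',a)
E
```

```text
-16 [[162.0, 127.0], [279.0, 161.0], [344.0, 89.0]]
-7.6 [[166.0, 135.0], [293.0, 157.0], [339.0, 82.0]]
0 [[172.0, 141.0], [304.0, 153.0], [333.0, 76.0]]
8 [[180.0, 147.0], [315.0, 148.0], [325.0, 70.0]]
under [253.0, 108.0] tip [276.0, 403.0]
[[164  79  79  79  78  76  77  90 110  78  12  13  16  34 131 221 223]
 [194  79  79  79  78  76  78  92 116  96  12  14  16  37 135 222 222]
 [200  79  79  78  76  78  79  96 125 100  12  14  15  27 129 222 222]
 [203  87  78  78  78  79  80  95 124 101  12  12  16  18 125 223 224]
 [207 104  79  79  79  78  79  91 115 100  12  14  16  15 124 223 223]
 [207 125  79  79  79  79  79  89 112 102  29  14  16  14 124 222 222]
 [209 154  53  63  69  73  76  86 110 102  33  13  15  32 130 220 221]
 [220 193  22  30  35  41  46  58  78  86  33  14  15  84 176 222 223]
 [221 199  10  10  10  15  18  24  33  41  19  13  15 118 217 223 222]
 [221 198  19  11  11  11  11  12  12  12  12  12  33 132 223 224 223]
 [222 204  95  39  10  11  11  11  11  12  11  12  84 176 222 223 222]
 [222 219 206 203 200 195 169  99  43  52  82 104 143 215 222 223 222]
 [223 223 223 223 223 220 201 122  60  84 152 202 208 220 222 223 222]
 [220 221 222 223 222 222 207 125  63  84 159 215 197 204 215 202 207]
 [200 208 218 218 217 219 206 128  64  86 155 207 182 171 176 166 155]
 [165 156 167 188 198 149 141 102  69  91 138 186 158 126 126 124 118]]
```

View pics/c6.png

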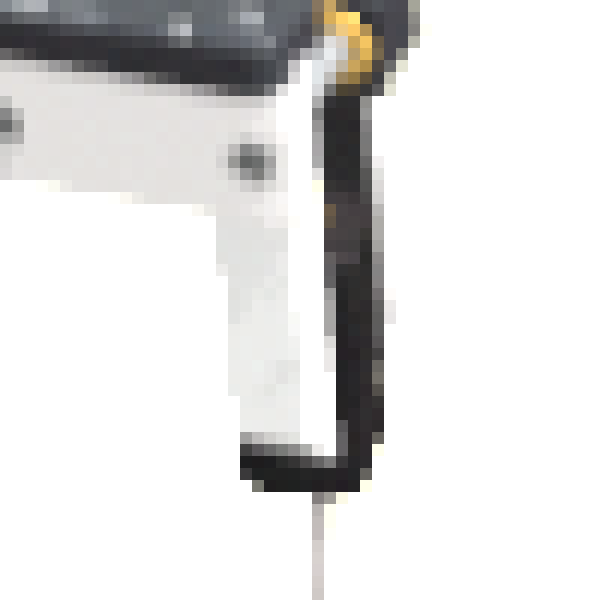

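```bash
python3 - <<'E'
from h import *
t=snap('top');s=snap('scene')
f=lambda q,o:((np.array(q)+.5)/5-.5+o)
sc=np.array([f(q,[345,160]) for q in((67,67),(300,48),(319,210),(83,228))])
W=np.array([back(t,q,95.5) for q in sc]);print('top screws',W.round(1)[:,:2].tolist(),'ctr',W.mean(0).round(1))
d=(W[0]+W[3]-W[1]-W[2])/2;print('len',np.linalg.norm(d),'box yaw',np.degrees(np.arctan2(-d[0],d[1])))
print('bore top',(W.mean(0)+30*d/np.linalg.norm(d)).round(1))
# scene lid2 (lid home): scale 8, origin 225,175
g=lambda q:(np.array(q)+.5)/8-.5+[225,175]
S=np.array([back(s,g(q),88) for q in((176,117),(110,289),(515,316),(545,143))]);print('scene screws',S.round(1)[:,:2].tolist(),'ctr',S.mean(0).round(1))
d=(S[2]+S[3]-S[0]-S[1])/2;print('len',np.linalg.norm(d),'yaw',np.degrees(np.arctan2(-d[0],d[1])),'bore',(S.mean(0)+30*d/np.linalg.norm(d)).round(1))
T=cv2.imread('pics/top0.png').astype(float).mean(2);print(T[178:196,365:405].round().astype(int)[:, :].tolist() and '')
m=cv2.GaussianBlur(T,(3,3),0)
sub=m[180:193,390:404];w=np.clip(np.median(m[174:180,385:405])-12-sub,0,25);yy,xx=np.mgrid[180:193,390:404];q=((w*xx).sum()/w.sum(),(w*yy).sum()/w.sum());print('pad px',q,back(t,q,98.5).round(1))
E
```

```text
top screws [[577.5, -101.1], [584.9, -230.1], [493.9, -235.4], [487.2, -106.3]] ctr [ 535.9 -168.2   95.5]
len 129.31222249607296 box yaw 3.129055279683374
bore top [ 534.2 -138.3   95.5]
scene screws [[489.0, -235.4], [579.8, -231.0], [572.4, -96.9], [483.3, -104.9]] ctr [ 531.1 -167.1   88. ]
len 132.43855521534238 yaw 2.836239136613682 bore [ 529.6 -137.1   88. ]

pad px (np.float64(396.55881413526623), np.float64(186.11756616479312)) [ 537.2 -204.9   98.5]
```

Four independent estimates of the shift still needed (bush and screws, in both cameras) average about (+3,-2) mm. Applying that and lowering the tip to just above the mouth for a check.

```bash
python3 -m crank '[{"offset":[0.001,-0.001,0],"spin":0},{"offset":[0.003,-0.002,0],"spin":0},{"offset":[0.003,-0.002,-0.003],"spin":0},{"offset":[0.003,-0.002,-0.007],"spin":0},{"offset":[0.003,-0.002,-0.010],"spin":0},{"offset":[0.003,-0.002,-0.013],"spin":0},{"offset":[0.003,-0.002,-0.013],"spin":0},{"offset":[0.003,-0.002,-0.013],"spin":0}]'
python3 - <<'E'
from h import *
I=[snap('scene') for _ in range(6)];s=I[0]
m=np.mean([i['pixels'].astype(float) for i in I[2:]],0)[:,:,::-1]
p=manip.read_state()['eef_pos'];print(p,'tip z',p[2]-95.2)
print(m.mean(2)[188:206,270:287].round().astype(int))
cv2.imwrite('pics/c7.png',cv2.resize(np.clip(m*1.2,0,255).astype(np.uint8)[170:210,258:298],(600,600),interpolation=cv2.INTER_CUBIC))
b=back(s,(277.25,199.05),100);print('bore',b)
E
```

```text
clock: 15.32
eef_pos: [534.1, -134.1, 202.4]
eef_rot: [3.139, -0.002, 1.439]
wrist_force: [-0.1, 0.2, -0.1]
finger_gap: 30.1
[ 534.21255131 -134.1793262   202.77006325] tip z 107.57006325038908
[[195 204 201 199 186 138  75 100 132 161 157 152 148 146 143 140 139]
 [152 139 138 135 128 105  74  95 111 120 118 116 114 113 112 111 111]
 [196 194 194 188 171 151  72  93 118 152 152 146 131 131 130 125 110]
 [216 215 215 214 209 185  70  91 138 202 201 200 197 197 196 195 192]
 [218 218 218 217 217 192  69  90 144 216 216 216 215 214 214 213 213]
 [219 219 218 219 219 196  91  90 146 218 218 218 218 217 217 217 216]
 [218 218 218 218 218 197  96  88 134 202 218 218 218 218 218 218 218]
 [218 218 218 218 218 196  95  87 124 185 218 218 218 218 218 217 217]
 [218 218 218 212 191 172 104  85 118 165 190 204 219 218 218 218 217]
 [217 217 207 161 131 143  87  83 104 121 149 183 198 217 217 217 217]
 [218 204 143 100  87 112  92  80  82  78  98 145 182 204 216 216 216]
 [218 203 147 135  73 101  94  83  73  64  70 119 170 176 217 217 217]
 [152 146 138 152  98  99 108 108  94  71  84 137 159 149 217 217 217]
 [120 113 120 166 148 132 124 111  95 103 133 159 140 144 216 216 216]
 [120 109  78 118 150 155 163 154 134 137 134 124 116 141 198 218 217]
 [120 111  77  70  94 104 114 114 108 112 109 104 108 141 192 219 219]
 [201 184 103  63  64  72  78  84  90  95  99 110 142 171 190 217 217]
 [216 197 109  73  67  71  76  82  89  96 112 142 173 179 191 218 218]]
bore [ 531.52091408 -136.86895509  100.        ]
```

View pics/c7.png

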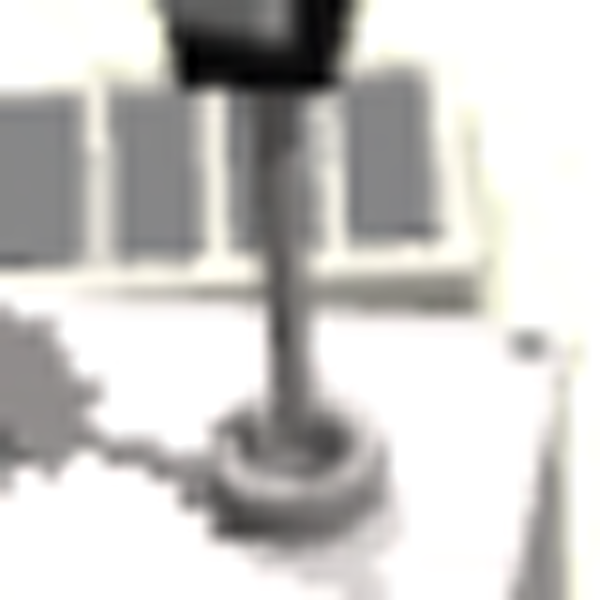

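The rod sits over the mouth: rod column at the mouth is about 277.2 against 277.25 for the mouth, and the row difference amounts to about 1 mm. Lowering straight down.

```bash
python3 -m crank '[{"offset":[0,0,-0.004],"spin":0},{"offset":[0,0,-0.008],"spin":0},{"offset":[0,0,-0.012],"spin":0},{"offset":[0,0,-0.016],"spin":0},{"offset":[0,0,-0.020],"spin":0},{"offset":[0,0,-0.024],"spin":0},{"offset":[0,0,-0.026],"spin":0},{"offset":[0,0,-0.026],"spin":0}]'; python3 - <<'E'
from h import *
for i in range(4): snap('scene')
q=manip.read_state();print(q['eef_pos'],q['eef_rot'],q['wrist_force'],q['moment'])
E
```

```text
clock: 16.28
eef_pos: [534.0, -134.1, 176.2]
eef_rot: [3.14, -0.002, 1.439]
wrist_force: [-1.0, -0.3, -0.4]
finger_gap: 30.3
[ 534.32810947 -134.19165819  177.01209998] [ 3.13840176e+00 -1.31568820e-03  1.43917948e+00] [-0.62026231  0.35150921 -0.58539464] [-0.04955346  0.10551821  0.05117767]
```

No contact. Another 47 mm down to TCP 130.

```bash
python3 -m crank '[{"offset":[0,0,-0.006],"spin":0},{"offset":[0,0,-0.013],"spin":0},{"offset":[0,0,-0.020],"spin":0},{"offset":[0,0,-0.027],"spin":0},{"offset":[0,0,-0.034],"spin":0},{"offset":[0,0,-0.04],"spin":0},{"offset":[0,0,-0.045],"spin":0},{"offset":[0,0,-0.047],"spin":0}]'
python3 -m crank '[{"offset":[0,0,0],"spin":0},{"offset":[0,0,0],"spin":0},{"offset":[0,0,0],"spin":0},{"offset":[0,0,0],"spin":0},{"offset":[0,0,0],"spin":0},{"offset":[0,0,0],"spin":0},{"offset":[0,0,0],"spin":0},{"offset":[0,0,0],"spin":0}]'
python3 - <<'E'
from h import *
I=[snap('scene') for _ in range(5)]
q=manip.read_state();print(q['eef_pos'],q['eef_rot'],q['wrist_force'],q['moment'],abs(q['qd']).max(),q['finger_gap'])
m=np.mean([i['pixels'].astype(float) for i in I[1:]],0)[:,:,::-1]
print(m.mean(2)[188:206,270:287].round().astype(int))
cv2.imwrite('pics/c8.png',cv2.resize(np.clip(m*1.2,0,255).astype(np.uint8)[170:210,258:298],(600,600),interpolation=cv2.INTER_CUBIC))
E
```

```text
clock: 17.15
eef_pos: [534.1, -134.1, 129.0]
eef_rot: [3.14, -0.002, 1.439]
wrist_force: [0.9, -0.3, -0.5]
finger_gap: 30.3
clock: 17.82
eef_pos: [534.1, -134.1, 129.1]
eef_rot: [3.139, -0.001, 1.439]
wrist_force: [-0.0, -0.2, -0.7]
finger_gap: 30.2
[ 534.07108524 -134.10469924  129.01843461] [ 3.13945499e+00 -1.52072410e-03  1.43912908e+00] [ 0.00479476  0.49759898 -1.15785822] [-0.03985561  0.0182423   0.01161726] 0.002388810801340094 30.087035255576826
[[125  80  80  80  80  80  96 124  97  13  13  15  35  94 144 141 141]
 [117  80  80  80  80  80  96 125 102  12  13  16  28  72 113 113 113]
 [129  80  80  80  80  81  93 117 102  13  14  17  24  78 132 127 112]
 [132  80  80  80  80  80  88 114 102  11  14  16  34 118 198 197 194]
 [158  80  81  80  80  77  86 111 104  30  14  16  37 129 216 216 215]
 [119  80  80  80  78  80  87 108 104  34  14  16  37 132 219 219 218]
 [107  73  56  65  76  78  85 102 104  34  14  15  83 173 220 219 220]
 [109  60  24  31  41  43  49  72  88  34  14  16 115 212 220 219 220]
 [109  56  10  10  10  14  17  31  42  19  13  32 130 220 220 219 219]
 [112  74  11  10  10  11  12  12  12  12  13  70 160 220 219 219 219]
 [119 108  79  55  44  39  31  32  28  20  27  96 178 207 218 218 218]
 [121 116  96  74  54  57  56  58  57  54  59 100 154 174 219 219 219]
 [121 114  88  81  63  62  64  64  64  63  77 118 140 148 219 219 219]
 [121 111  80  95  81  67  69  64  66  91 128 141 132 146 219 218 218]
 [122 110  65  95 130 121 129 130 132 137 134 120 116 143 201 220 220]
 [122 113  78  71  93  93 102 106 110 113 111 105 110 142 194 220 221]
 [122 120 104  63  65  72  79  85  91  97 100 111 143 172 184 200 219]
 [119 119 110  74  68  72  77  83  90  97 113 143 175 182 182 184 192]]
```

View pics/c8.png

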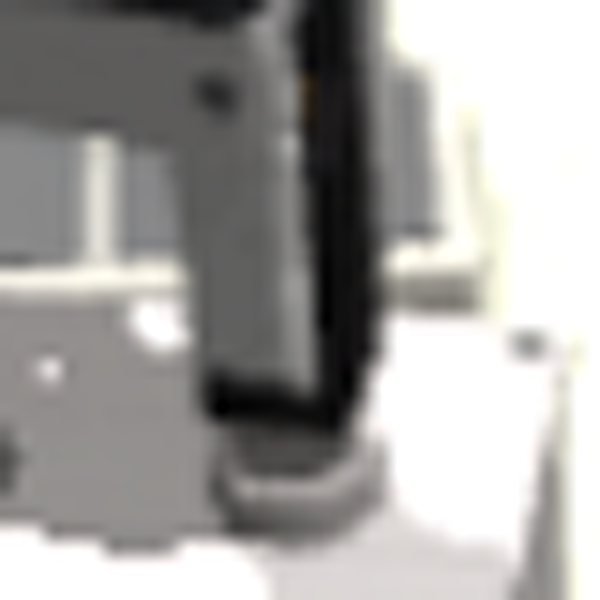

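No contact forces. The underside is about 13.8 mm above the bush, so I'm raising 1.2 mm and then handing in.

```bash
python3 -m crank '[{"offset":[0,0,0.0006],"spin":0},{"offset":[0,0,0.0012],"spin":0},{"offset":[0,0,0.0012],"spin":0},{"offset":[0,0,0.0012],"spin":0},{"offset":[0,0,0.0012],"spin":0},{"offset":[0,0,0.0012],"spin":0},{"offset":[0,0,0.0012],"spin":0},{"offset":[0,0,0.0012],"spin":0}]'
python3 - <<'E'
from h import *
for i in range(3): snap('scene')
q=manip.read_state();print(q['clock'],q['eef_pos'],q['wrist_force'],q['moment'],abs(q['qd']).max(),q['finger_gap'])
print(manip.sign_off())
E
```

```text
clock: 18.73
eef_pos: [534.1, -134.1, 130.2]
eef_rot: [3.14, -0.002, 1.439]
wrist_force: [1.0, 0.1, -1.0]
finger_gap: 29.9
18.8833 [ 534.0447205  -134.10077996  130.18789045] [ 0.80169998 -0.46221115 -0.80663102] [-0.06298053  0.07519242 -0.02577906] 0.0012250800417560111 30.175974798255936
the job is handed in; nothing more can be done
None
```

I pressed the grey box's lid home, then lowered the black square-handled probe into the guide bush. The job was handed in at 18.9 s with the probe still gripped.

**Lid:** It stopped hard at z = 91.0 mm under 25 N, and the gap under its rim had closed in the picture.

**Final pose:**
- **Height:** The handle's underside should be about 15.0 mm above the bush, worked out from its height when I gripped it in the stand.
- **Contact:** At my readings on the way down and at the end, the wrist force stayed around 1 N and showed no sign of contact.
- **Motion:** The arm was still at hand-in, with joint speeds of about 0.001 rad/s.

**Checks that were weaker or disagreed:**
- **Centring:** I estimate it at about 1 mm. The two cameras and my reference marks (bush, lid screws) differed by 1–2 mm in x and about 1 mm in y. The scene camera also appeared to read about 1 pixel off, so I relied on offsets measured within one picture.
- **Hidden view:** In the last picture the handle and finger hid the rod inside the bore. I last saw the centring just above the mouth, and the rest was a straight descent.
- **Grip width:** The fingers read 30 mm on a 28 mm handle, probably because the handle is turned slightly in the jaws. The rod looked upright.

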